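# Snug the wrench and tighten the filter holder's nut

### The arm

A 7-joint arm with a two-finger parallel gripper is mounted at the origin on the work surface. World frame = base frame: x ahead of the robot, y to its left, z up, the work surface at z = 0. Lengths are in m, angles in rad, forces in N, time in s.
With the tool pointing down it reaches from about 0.4 to 0.85 m from the base axis. Payload 10.4 kg.
Tool frame: the origin (TCP) lies on the centre line of the jaws, within the pads' length; the fingertips stand 8 mm ahead of it and the grasp point (between the pads) lies 11 mm behind it; z points along the fingers, y is the direction in which the jaws open and shut (so a half turn about z gives the same grasp; the last joint's range is limited). The gripper opens to 85 mm and grips with 20 to 120 N. Pads are 22 mm wide; open, the fingers measure 114 mm over their backs; the gripper's body (76 mm by 85 mm) begins 54 mm behind the grasp point. The pads swing forward as they close: fully open they stand 13 mm farther back than shut.
Start: joints at [1.241, 0.332, -0.065, 1.46, 0.022, 1.35, -0.088], TCP at [0.189, -0.596, 0.239] pointing down, gripper open.
Joint ranges: [-2.6, 2.6], [-0.5, 2.12], [-1.47, 1.34], [0.16, 2.42], [-1.27, 4.41], [0.06, 2.06], [-2.6, 2.6]. Speed limits (rad/s): [2.22, 2.22, 2.79, 2.79, 3.14, 3.14, 3.14].

### API

Orientations are given as a unit quaternion [x, y, z, w].
In Python, from workcell import manip gives the robot as it stands.
- The arm moves only by the tool arm_command, never from a script. Its argument "targets" is text: rows parted by semicolons, each of 6 numbers parted by spaces: the shift along the tool's x, y, z in mm, then the turn, a rotation vector about the tool's x, y, z in rad. A call has 1 to 5 rows; each row shifts and turns the commanded pose from where the row before left it, along the tool's axes as they then stand; what a row does not reach is not made up. A row lasts 1/8 s, in which the tool goes at most 62.5 mm and 10.7 degrees, less where a joint would pass 70% of its speed; a pose out of reach is approached as far as the arm can. A call is refused whole if a number of a shift passes 62.5 or a number of a turn 0.188, either way. A call with a gripper value outside its range is refused whole. "grip" is the finger opening in mm, from 0 to 85.4, set as the call begins (left out, the last holds). The fingers move at their own pace and stop on an object; "squeeze" is the grip in N (left out, the last holds). Time passes only in rows, so rows that do not move let the fingers close. It gives the time, the measured TCP pose, the force and the opening at its end, in the units of the state.
- manip.get_obs(): the state, without advancing time (a new reading comes with each control period).
- manip.camera(name): name is "side" or "top" or "wrist"; returns a dict with "frame" (400x640x3 uint8, red, green, blue), "vertical_fov" (degrees; the focal length in pixels is half the picture's height over the tangent of half this angle, whatever the lens; pixels are square), "cx", "cy" (the principal point, pixels), "distortion" ([k1, k2, p1, p2, k3] as OpenCV has them; the pictures are not rectified), "rvec" (rotation vector, rad) and "tvec" (3), from world to camera coordinates, as OpenCV has them. Camera axes: x right, y down, z forward; pixel columns grow to the right and rows downward; lengths in m; the calibration is good to about 2 mm. A picture is of the moment at which its call begins. There is no depth.
- manip.hand_in(): hands the job in, once; it reports no verdict.
Trained networks look in a picture, given as the dict that the camera call returned (one of the last four; its "shot" number tells which), for a name from the list of things; names that differ only in an ending like _2 or _b are one class to them, and where a whole thing is asked for, a point or a joint stands for the part that bears it (a point fixed in the world has none). Each returns a list of dicts, best first, with "p" (0 to 1); they miss things now and then, are a little off and sometimes report something else, mostly with a low value. They report only what shows in the picture. A call takes as long as a camera call.
- manip.search_frame(picture, name): "xyz" ([x, y, z] in m, in the coordinates of the camera as it stood for that picture, good to about 4 mm: the middle of the surface that is visible of it).
The state is a dict: "clock": time; "joint_pos": joint angles; "joint_velocities": joint speeds; "tau": joint torques, N m; "position": TCP position; "ee_rot": TCP orientation; "ft_force": force on the tool from outside, world axes, zero at the start; "torque": the same for the moment, N m; "grip_width": opening from 0.0 (shut) to 1.0 (fully open).
Only numpy, scipy, OpenCV 4.12 (cv2) and the standard library are available. Lean on these libraries where they do the work, as an engineer would, in place of code of your own. Each camera call takes 0.05 s, during which the arm holds its last target.

### The job

The adjustable wrench has been left on the brass nut of the filter holder with its jaw open too wide to turn it. Roll its worm with light finger pressure until the jaw closes snugly on the nut, then swing the handle clockwise (seen from above) until the red mark on the nut lines up with the red mark on the lid. Work only through the wrench, not pushing on the nut or the holder themselves, leave the wrench lying snug on the nut, and do not disturb the other things on the bench.

Things in the scene. Friction and masses are not known exactly. Their poses are not given: they have to be found in the camera images.
- holder: Round stainless pressure filter holder bolted to the bench: 150 mm in diameter, lid top 60 mm above the bench. Origin on the bench at its centre, z up; the nut's axis is its z axis. A red mark 26 x 5 mm lies on the lid, 45 to 71 mm from the centre. At the start the wrench's x axis is within 0.06 rad of this body's x axis and the nut stands within 4 mm of the wrench's origin.
- nut (a joint): Angle (rad) of the brass hex nut (24 mm across flats, 14 mm high, standing on the lid, top 74 mm above the bench). It grows clockwise seen from above (tightening); near 0 (within 0.03) at the start; at 0.70 its red mark points at the lid's red mark. It is stiff to turn (about 0.45 N m) and stays where it is left.
- nut_mark (a point): Outer end of the red mark on the nut's top, 11 mm from the nut's axis.
- lid_mark (a point): Middle of the red mark on the lid's top, 58 mm from the nut's axis.
- wrench: Loose steel adjustable wrench, 0.2 m long, about 0.4 kg, lying flat on the lid with the nut between its jaws. Origin on its underside in the throat (where the nut sits), z up, x out of the jaws, the handle runs to -x. Head 14 mm thick, 53 mm wide, from x = -52 to -17 mm; fixed jaw at y = 13 to 27 mm, movable jaw on the -y side. Handle 22 mm wide, from x = -52 to -199 mm, z = 2 to 11 mm; outside the lid (beyond 75 mm from the nut) it is free underneath.
- jaw (a joint): Travel (m) of the wrench's movable jaw, along the wrench's +y (closing). The clear opening between the jaws is 31 mm minus this value, so closed flat on the 24 mm nut it reads 0.007, and it starts between 0.0014 and 0.0037 (a little more when squeezed). It moves only when the worm turns (0.8 mm per radian, about 0.09 mm per mm of rubbing without slip) and stays where it is left, as it is self-locking.
- worm: Knurled dark worm roller of the wrench, a cylinder 18 mm in diameter and 18 mm long, its axis along the wrench's y, centre at (-36, -8, 10) mm in the wrench. Pushing its top towards the jaws (the wrench's +x) closes the jaw, the other way opens it. It needs about 3.5 N of tangential push at its surface, more once the jaw is tight, when the finger slips over it. Light pressure means some 6 to 14 N; more than 30 N damages it.
- worm_crown (a point): Top line of the worm, midway along it, fixed in the wrench at (-36, -8, 19) mm: 5 mm above the head's top face and the nut's top.
- handle_point (a point): Point of the handle's centre line 145 mm from the wrench's origin, mid-thickness (wrench frame (-145, 0, 6.5) mm): a good place to push.
- orange_rack: Loose orange tube rack 75 x 110 x 55 mm with white caps; origin under its centre. Leave it alone.
- red_rack: Loose red tube rack 70 x 130 x 30 mm; origin under its centre. Leave it alone.
- media_bottle: Loose glass bottle with blue cap, 76 mm diameter, 150 mm high; origin under its centre. Leave it alone.
- beaker: Loose clear beaker, 70 mm diameter, 85 mm high; origin under its centre. Leave it alone.
- seal_ring: Loose black rubber ring, 54 mm diameter, 5 mm high; origin under its centre. Leave it alone.
- spare_nut: Loose small brass nut, 18 mm across flats, 10 mm high; origin under its centre. Leave it alone.
- sample_jar: Loose amber jar, 48 mm diameter, 60 mm high; origin under its centre. Leave it alone.

How it is judged:
By the outcome, as a careful person would: the job done as asked, in the order asked, and still so for the second after the job is handed in, with the robot touching nothing.
It also fails if it takes over 72 s, if anything falls off the work surface, if the arm or the gripper's body presses on something with over 40 N, if the wrist force passes 120 N, or if a joint passes its speed limit or range.

## Working session

There is one attempt and no reset: what is moved stays moved. The work goes in short steps, Python scripts to look and compute and a tool call to move; the robot and the scene stay as the last step left them, time stands still between calls to the robot, and variables do not carry over. Pictures are saved under pics/ and viewed, and the job is handed in when it is done.

Besides the shell and the picture viewer there is one more tool, called after "Request:" as name(argument=value, ...) on one line, values as JSON. arm_command: Moves the arm, as the interface text tells. Its arguments: {"type":"object","properties":{"targets":{"type":"string"},"grip":{"type":"number"},"squeeze":{"type":"number"}},"required":["targets"]}

```bash
mkdir -p pics; cat > h.py <<'E'
import numpy as np, cv2
from workcell import manip
from scipy.spatial.transform import Rotation as R
def K(p):
    f=200/np.tan(np.radians(p["vertical_fov"])/2)
    return np.array([[f,0,p["cx"]],[0,f,p["cy"]],[0,0,1]])
def w(p,xyz):
    Rm=cv2.Rodrigues(np.array(p["rvec"],float))[0]
    return Rm.T@(np.array(xyz)-np.array(p["tvec"]).ravel())
def proj(p,pts):
    return cv2.projectPoints(np.array(pts,float).reshape(-1,1,3),np.array(p["rvec"],float),np.array(p["tvec"],float),K(p),np.array(p["distortion"],float))[0].reshape(-1,2)
def ray(p,uv,z):
    n=cv2.undistortPoints(np.array(uv,float).reshape(-1,1,2),K(p),np.array(p["distortion"],float)).reshape(-1,2)
    Rm=cv2.Rodrigues(np.array(p["rvec"],float))[0]; t=np.array(p["tvec"]).ravel()
    o=-Rm.T@t; d=np.c_[n,np.ones(len(n))]@Rm
    return o+d*((z-o[2])/d[:,2])[:,None]
def save(p,name,box=None,s=1):
    f=p["frame"][:,:,::-1]
    if box: f=f[box[1]:box[3],box[0]:box[2]]
    cv2.imwrite("pics/"+name,cv2.resize(f,None,fx=s,fy=s,interpolation=cv2.INTER_CUBIC))
E
python3 - <<'E'
from h import *
o=manip.get_obs(); print(o)
for c in ["side","top","wrist"]:
    p=manip.camera(c); save(p,c+"0.png")
    print(c,-cv2.Rodrigues(np.array(p["rvec"],float))[0].T@np.array(p["tvec"]).ravel(),p["vertical_fov"])
    for n in ["wrench","worm","worm_crown","handle_point","nut","nut_mark","lid_mark","holder","jaw"]:
        r=manip.search_frame(p,n)
        print(n,[(np.round(w(p,x["xyz"]),4),round(x["p"],2)) for x in r[:2]])
E
```

```text
{'clock': 0.0, 'joint_pos': array([ 1.24139084,  0.33288669, -0.06471715,  1.46092551,  0.0215893 ,
        1.34988708, -0.08853297]), 'joint_velocities': array([ 1.15697264e-03,  4.74969736e-04,  6.87919424e-05, -9.53978431e-04,
       -2.93234017e-04, -1.59022066e-03, -6.04970185e-04]), 'tau': array([-1.02158188e-03, -6.25453520e+01,  4.84384771e-02, -3.91599226e+01,
        1.59966841e-02,  9.97716357e-03, -1.46521506e-05]), 'position': array([ 0.18866139, -0.59547392,  0.23851425]), 'ee_rot': array([ 9.88256491e-01,  1.52802518e-01, -1.31599048e-04, -6.93401237e-04]), 'ft_force': array([-0.5644647 , -0.35052873, -0.21303366]), 'torque': array([-0.01111417,  0.0087819 , -0.00594945]), 'grip_width': 0.999689168033777}
side [0.06034161 0.70699084 0.58370635] 53.48901504739625
wrench [(array([0.4802, 0.0305, 0.0691]), 0.62)]
worm []
worm_crown [(array([0.4732, 0.0354, 0.0653]), 0.72)]
handle_point [(array([0.4772, 0.0326, 0.0693]), 0.87)]
nut [(array([ 0.4914, -0.0355,  0.0761]), 0.49)]
nut_mark []
lid_mark [(array([ 0.464 , -0.0148,  0.0595]), 0.62), (array([0.4821, 0.0333, 0.0665])
[... 260 characters left out ...]
(array([ 0.4567, -0.327 ,  0.0078]), 0.19)]
worm [(array([ 0.4609, -0.327 ,  0.0098]), 0.33)]
worm_crown [(array([0.481 , 0.0194, 0.0676]), 0.88)]
handle_point [(array([0.4809, 0.0231, 0.0675]), 0.71)]
nut [(array([ 0.4917, -0.0347,  0.0763]), 0.61)]
nut_mark [(array([ 0.4958, -0.0384,  0.0784]), 0.4)]
lid_mark [(array([ 0.4959, -0.0464,  0.0637]), 0.96)]
holder [(array([ 0.4998, -0.0499,  0.0613]), 0.82), (array([0.7329, 0.1749, 0.058 ]), 0.22)]
jaw [(array([ 0.4744, -0.0396,  0.0788]), 0.6), (array([ 0.7667, -0.0907,  0.108 ]), 0.54)]
wrist [ 0.2582145  -0.57379012  0.37318655] 58.93201994422094
wrench []
worm []
worm_crown []
handle_point []
nut []
nut_mark []
lid_mark []
holder []
jaw []
```

View pics/top0.png

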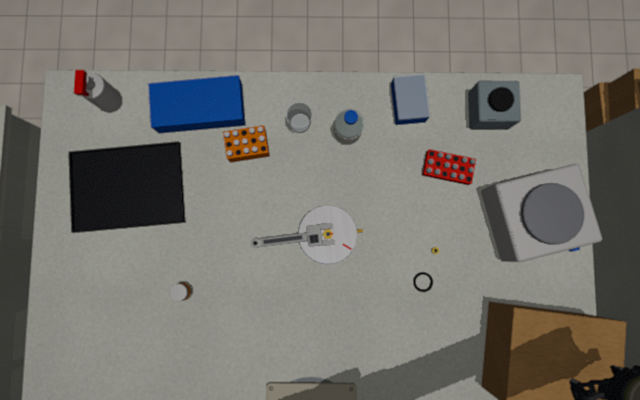

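View pics/side0.png

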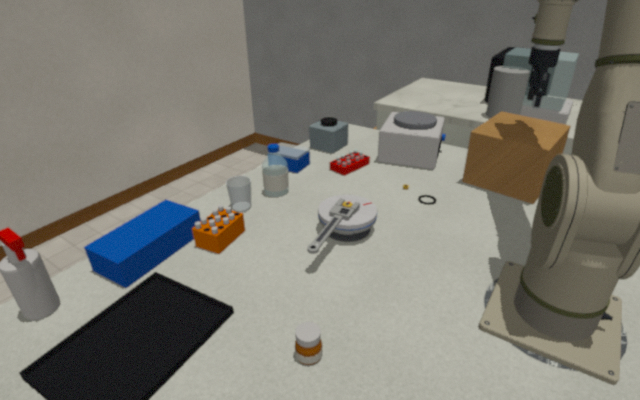

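```bash
python3 - <<'E'
from h import *
f=cv2.imread("pics/top0.png")[100:350,230:480]
cv2.imwrite("pics/top0c.png",cv2.resize(f[:200,:],None,fx=3,fy=3,interpolation=cv2.INTER_CUBIC))
f=cv2.imread("pics/side0.png")[110:310,300:560]
cv2.imwrite("pics/side0c.png",cv2.resize(f,None,fx=3,fy=3,interpolation=cv2.INTER_CUBIC))
E
```

```text
(no output)
```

View crops.

View pics/top0c.png

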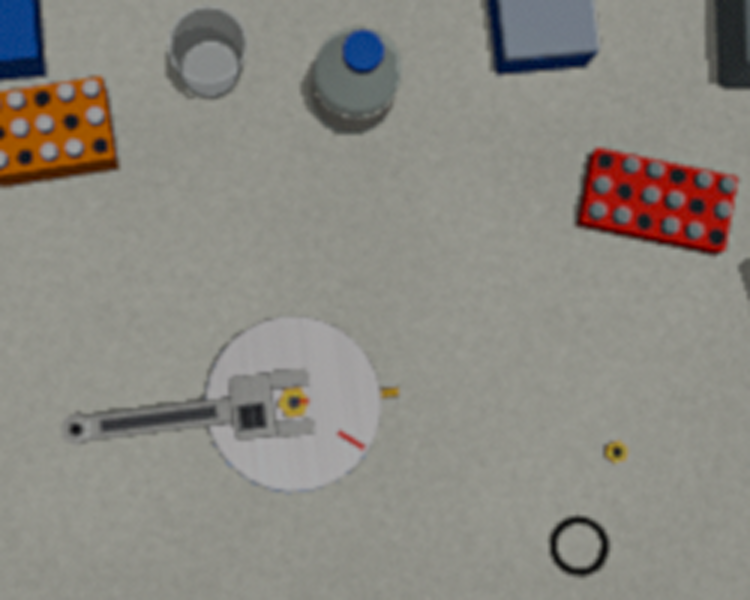

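View pics/side0c.png

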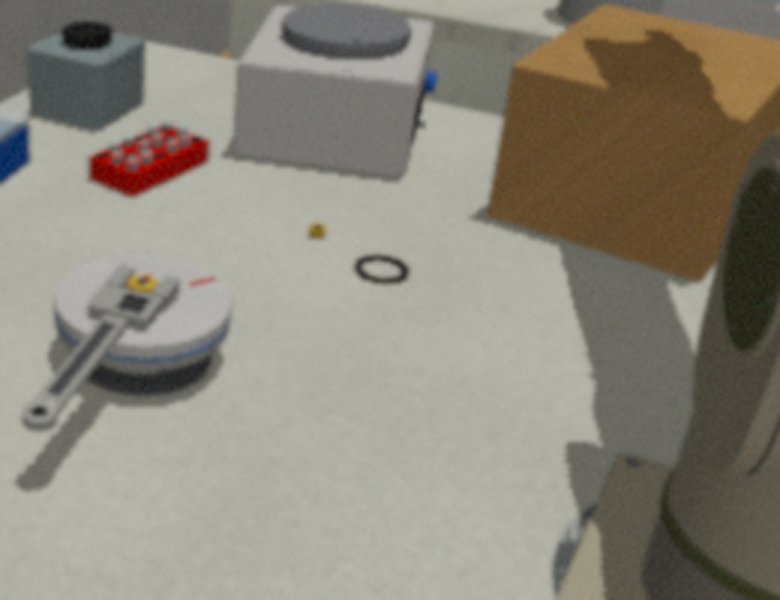

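```bash
python3 - <<'E'
from h import *
p=manip.camera("top")
c=lambda l:[(230+a/3,100+b/3) for a,b in l]
# nut centre, worm, handle end hole, lid mark, lid centre
print(ray(p,c([(293,402)]),.074),ray(p,c([(252,415)]),.079),ray(p,c([(75,428)]),.071),ray(p,c([(352,440)]),.06),ray(p,c([(293,404)]),.06))
p=manip.camera("side")
c=lambda l:[(300+a/3,110+b/3) for a,b in l]
print(ray(p,c([(143,281)]),.074),ray(p,c([(133,302)]),.079),ray(p,c([(39,412)]),.071))
print(manip.get_obs()["clock"])
for n in ["orange_rack","red_rack","media_bottle","beaker","sample_jar"]:
    r=manip.search_frame(p,n); print(n,[(np.round(w(p,x["xyz"]),3),round(x["p"],2)) for x in r[:1]])
E
```

```text
[[ 0.49492172 -0.03870785  0.074     ]] [[ 0.48357308 -0.00427525  0.079     ]] [[0.47192925 0.1446572  0.071     ]] [[ 0.46374799 -0.08926668  0.06      ]] [[ 0.49390307 -0.03911747  0.06      ]]
[[ 0.49431678 -0.03964373  0.074     ]] [[0.47965996 0.00071055 0.079     ]] [[0.46431511 0.15408532 0.071     ]]
1.6
orange_rack [(array([0.707, 0.196, 0.052]), 0.83)]
red_rack [(array([ 0.666, -0.343,  0.029]), 0.59)]
media_bottle [(array([ 0.76 , -0.071,  0.069]), 0.65)]
beaker [(array([0.786, 0.051, 0.061]), 0.94)]
sample_jar [(array([0.332, 0.345, 0.046]), 0.8)]
```

```bash
cat >> h.py <<'E'
def plan(target,yaw,n,start=None):
    """rows from current pose to target (TCP, tool down, tool-x yaw)"""
    o=manip.get_obs() if start is None else None
    p0,R0=(o["position"],R.from_quat(o["ee_rot"])) if start is None else start
    R1=R.from_euler('z',yaw)*R.from_euler('x',np.pi)
    d=(R0.inv()*R1).as_rotvec()/n
    rows=[];Rk=R0
    st=(np.array(target)-p0)/n
    for k in range(n):
        rows.append(np.r_[Rk.inv().apply(st)*1000,d]); Rk=Rk*R.from_rotvec(d)
    for i in range(0,n,5): print("; ".join(" ".join(f"{v:.1f}" if j<3 else f"{v:.3f}" for j,v in enumerate(r)) for r in rows[i:i+5]))
E
python3 - <<'E'
from h import *
p=manip.camera("wrist");o=manip.get_obs()
Rm=cv2.Rodrigues(np.array(p["rvec"],float))[0]; t=np.array(p["tvec"]).ravel()
Rt=R.from_quat(o["ee_rot"])
print(Rt.inv().apply(-Rm.T@t-o["position"]), Rt.inv().apply(Rm.T[:,2]), Rt.inv().apply(Rm.T[:,0]))
plan([0.48,-0.06,0.24],1.571,12)
E
```

```text
[ 7.28795055e-02 -4.10342672e-05 -1.33857703e-01] [-2.88969784e-01 -2.21878358e-04  9.57338193e-01] [-1.08200547e-04  9.99999974e-01  1.99105881e-04]
36.6 -35.2 -0.1 0.000 0.000 -0.105; 40.1 -31.2 -0.1 0.000 0.000 -0.105; 43.2 -26.8 -0.1 0.000 0.000 -0.105; 45.8 -22.1 -0.1 0.000 0.000 -0.105; 47.8 -17.2 -0.1 0.000 0.000 -0.105
49.4 -12.1 -0.1 0.000 0.000 -0.105; 50.4 -6.8 -0.1 0.000 0.000 -0.105; 50.8 -1.5 -0.1 0.000 0.000 -0.105; 50.7 3.9 -0.1 0.000 0.000 -0.105; 50.0 9.2 -0.1 0.000 0.000 -0.105
48.7 14.4 -0.1 0.000 0.000 -0.105; 47.0 19.4 -0.1 0.000 0.000 -0.105
```

Request:
arm_command(targets="36.5 -35 0 0 0 -0.105; 40 -31 0 0 0 -0.105; 43 -27 0 0 0 -0.105; 46 -22 0 0 0 -0.105; 48 -17 0 0 0 -0.105", grip=0)

```text
clock: 2.52
position: [0.3111, -0.3715, 0.2395]
ee_rot: [0.914, 0.406, -0.0, 0.0]
ft_force: [1.1, -0.3, -0.0]
grip_width: 0.001
```

Request:
arm_command(targets="49.5 -12 0 0 0 -0.105; 50.5 -7 0 0 0 -0.105; 51 -1.5 0 0 0 -0.105; 51 4 0 0 0 -0.105; 50 9 0 0 0 -0.105")

```text
clock: 3.15
position: [0.4331, -0.1478, 0.2396]
ee_rot: [0.778, 0.629, 0.0, 0.0]
ft_force: [2.2, 0.5, -0.5]
grip_width: -0.004
```

Request:
arm_command(targets="49 14 0 0 0 -0.105; 47 19 0 0 0 -0.105; 0 0 0 0 0 0; 0 0 0 0 0 0")

```text
clock: 3.65
position: [0.4804, -0.0602, 0.2392]
ee_rot: [0.709, 0.705, -0.0, 0.0]
ft_force: [-0.2, -0.3, 0.4]
grip_width: -0.0
```

```bash
python3 - <<'E'
from h import *
o=manip.get_obs();print(o["clock"],o["position"],o["ee_rot"],o["ft_force"],o["grip_width"])
p=manip.camera("wrist"); save(p,"w1.png")
for n in ["worm","worm_crown","nut","nut_mark","lid_mark","jaw","holder","handle_point"]:
    r=manip.search_frame(p,n)
    print(n,[(np.round(w(p,x["xyz"]),4),round(x["p"],2)) for x in r[:2]])
E
```

```text
3.65 [ 0.48038033 -0.06018988  0.23922346] [ 7.08793322e-01  7.05416173e-01 -2.19238186e-04  3.70912628e-05] [-0.23016249 -0.31488291  0.3935587 ] -0.0002497884982056737
worm [(array([ 0.4829, -0.0094,  0.0762]), 0.97)]
worm_crown [(array([ 4.871e-01, -1.000e-04,  7.460e-02]), 0.59), (array([ 0.4927, -0.0386,  0.0761]), 0.36)]
nut []
nut_mark [(array([ 0.4952, -0.0401,  0.0734]), 0.56)]
lid_mark [(array([ 0.4941, -0.0481,  0.0592]), 0.67)]
jaw [(array([ 0.4698, -0.0402,  0.0756]), 0.76)]
holder [(array([ 0.5001, -0.0431,  0.0572]), 0.81)]
handle_point [(array([0.4894, 0.0039, 0.0714]), 0.63)]
```

View pics/w1.png

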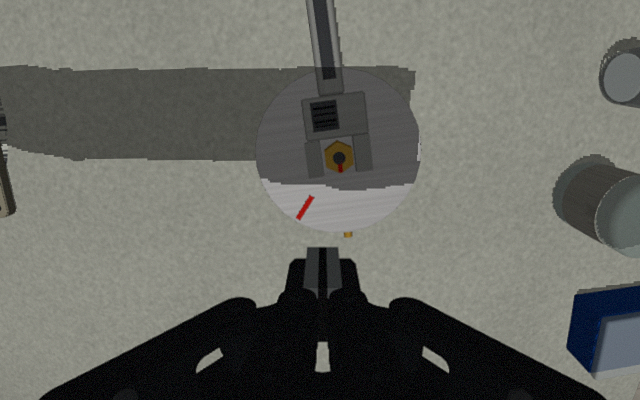

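```bash
python3 - <<'E'
from h import *
p=manip.camera("wrist"); save(p,"w1c.png",(240,60,440,240),4)
E
```

```text
(no output)
```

View pics/w1c.png

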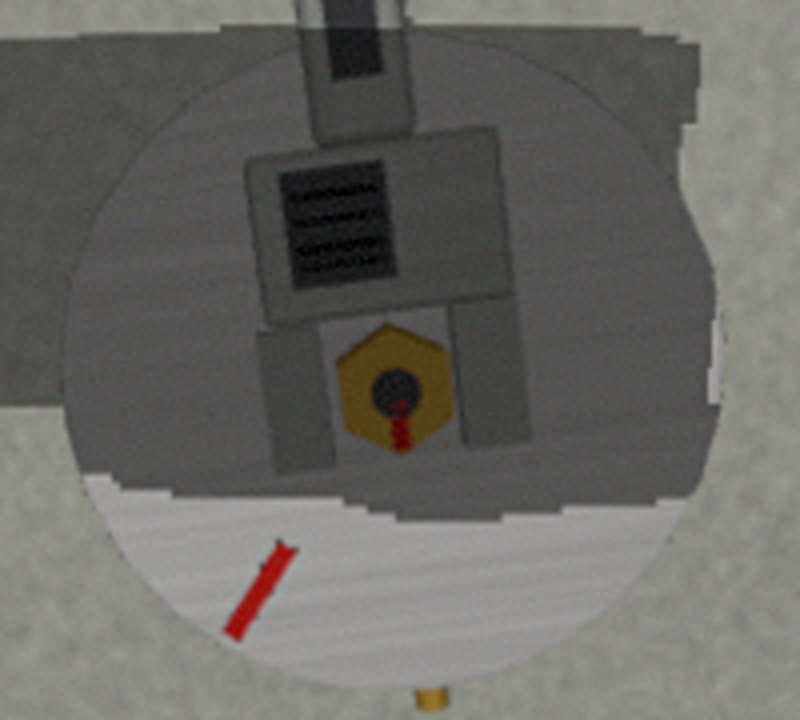

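```bash
cat >> h.py <<'E'
def fit(p,box,s,corn):
    """head top corners crop px: (-52,-26),(-52,27),(-17,27),(-17,-26) -> wrench x,y,yaw"""
    P=ray(p,[(box[0]+a/s,box[1]+b/s) for a,b in corn],.074)[:,:2]
    m=np.array([(-52,-26.5),(-52,26.5),(-17,26.5),(-17,-26.5)])/1000
    mc=m-m.mean(0);pc=P-P.mean(0)
    yaw=np.arctan2((mc[:,0]*pc[:,1]-mc[:,1]*pc[:,0]).sum(),(mc*pc).sum())
    Rz=np.array([[np.cos(yaw),-np.sin(yaw)],[np.sin(yaw),np.cos(yaw)]])
    t=P.mean(0)-Rz@m.mean(0)
    res=(P-(m@Rz.T+t))*1000
    print("origin",t,"yaw",yaw,"res mm",np.round(res,1).tolist(),"worm",Rz@[-.036,-.008]+t,"handle",Rz@[-.145,0]+t)
    return t,yaw
E
python3 - <<'E'
from h import *
p=manip.camera("wrist");b=(240,60);s=4
fit(p,b,s,[(245,160),(497,127),(514,293),(265,325)])
q=lambda l,z:ray(p,[(b[0]+a/s,b[1]+c/s) for a,c in l],z)
print("nut",q([(396,388)],.074),"mark",q([(401,450)],.074))
W=q([(280,172),(383,160),(397,275),(295,290)],.076);print("worm",W.mean(0));
L=q([(288,547),(232,636)],.06);print("lid",L)
e=q([(64,360),(716,360),(390,30),(390,687)],.06);print(e, e[:2].mean(0),e[2:].mean(0))
print("jaws edges",q([(337,390),(457,378)],.074), "opening", )
E
```

```text
origin [ 0.49482948 -0.03900369] yaw -1.448871119583422 res mm [[0.7, -0.5], [-0.5, -0.6], [-0.3, 0.6], [0.0, 0.5]] worm [ 0.48251043 -0.00424393] handle [0.47719409 0.10491988]
nut [[ 0.49418322 -0.03839886  0.074     ]] mark [[ 0.49537623 -0.05190322  0.074     ]]
worm [ 0.48206559 -0.00411587  0.076     ]
lid [[ 0.4702774  -0.07766354  0.06      ]
 [ 0.45683655 -0.09937738  0.06      ]]
[[ 0.42096694 -0.03410666  0.06      ]
 [ 0.5662475  -0.03462253  0.06      ]
 [ 0.49301997  0.03513755  0.06      ]
 [ 0.49405765 -0.11240674  0.06      ]] [ 0.49360722 -0.0343646   0.06      ] [ 0.49353881 -0.0386346   0.06      ]
jaws edges [[ 0.48160753 -0.03877908  0.074     ]
 [ 0.50715227 -0.03629165  0.074     ]] opening
```

```bash
python3 - <<'E'
from h import *
plan([0.4813,0.0037,0.093],1.692,5)
E
```

```text
12.7 0.1 29.3 0.000 0.000 -0.025; 12.7 0.4 29.3 0.000 0.000 -0.025; 12.7 0.7 29.3 0.000 0.000 -0.025; 12.7 1.0 29.3 0.000 0.000 -0.025; 12.6 1.4 29.3 0.000 0.000 -0.025
```

Request:
arm_command(targets="12.7 0 29 0 0 -0.025; 12.7 0.4 29 0 0 -0.025; 12.7 0.7 29 0 0 -0.025; 12.7 1 29 0 0 -0.024; 12.6 1.4 29 0 0 -0.024")

```text
clock: 4.82
position: [0.4812, 0.0042, 0.0935]
ee_rot: [0.664, 0.748, 0.0, 0.0]
ft_force: [-0.5, 0.0, -0.8]
grip_width: -0.001
```

Request:
arm_command(targets="0 0 0 0 0 0; 0 0 0 0 0 0")

```text
clock: 5.08
position: [0.4818, 0.0034, 0.0953]
ee_rot: [0.664, 0.748, 0.0, 0.0]
ft_force: [0.5, -0.4, -0.3]
grip_width: -0.004
```

```bash
python3 - <<'E'
from h import *
o=manip.get_obs();print(o["clock"],o["position"],o["ft_force"]); 
p=manip.camera("wrist");save(p,"w2.png")
p=manip.camera("side");save(p,"s2.png",(300,110,480,290),4)
plan([0.4813,0.0037,0.090],1.692,1)
E
```

```text
5.075 [0.48180504 0.00339694 0.09534546] [ 0.47823421 -0.36369783 -0.25601562]
0.6 -0.7 5.6 0.002 0.001 -0.003
```

View pics/w2.png

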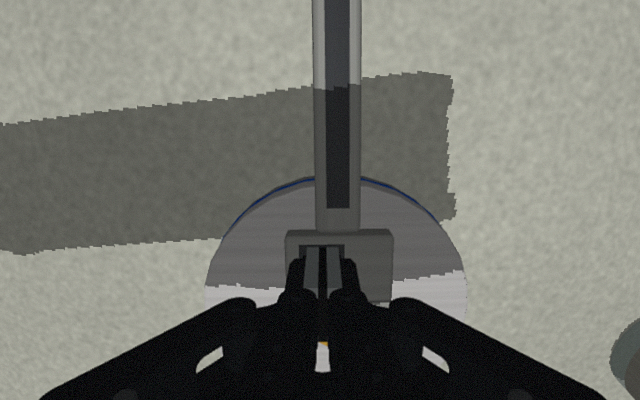

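View pics/s2.png

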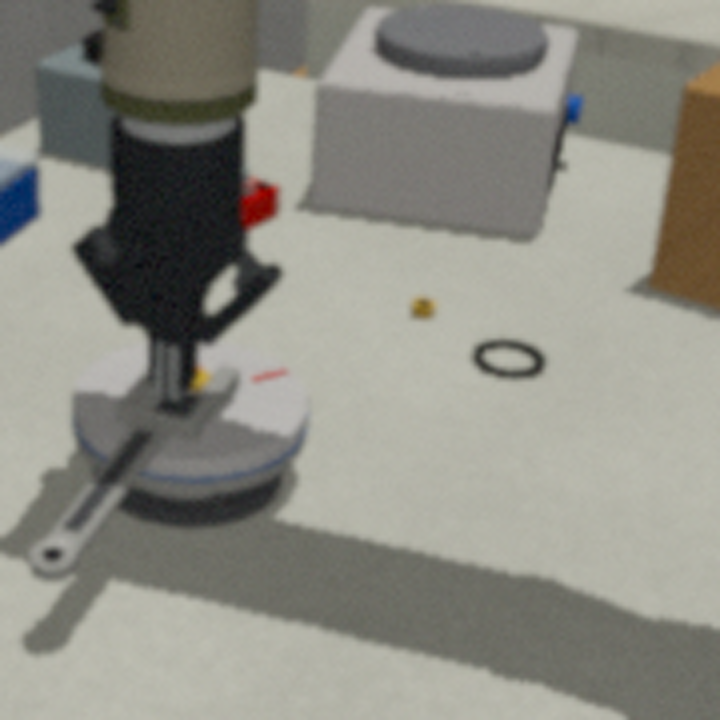

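Request:
arm_command(targets="0 0 3 0 0 0; 0 0 1.5 0 0 0; 0 0 1 0 0 0; 0 0 0 0 0 0")

```text
clock: 5.68
position: [0.4811, 0.0039, 0.0888]
ee_rot: [0.664, 0.748, -0.0, -0.0]
ft_force: [0.7, -0.1, -0.3]
grip_width: -0.0
```

Request:
arm_command(targets="0 0 1 0 0 0; 0 0 0 0 0 0")

```text
clock: 5.92
position: [0.4812, 0.0039, 0.0878]
ee_rot: [0.664, 0.748, -0.0, 0.0]
ft_force: [-0.5, 0.4, -1.0]
grip_width: 0.003
```

Request:
arm_command(targets="0 0 1 0 0 0; 0 0 0 0 0 0")

```text
clock: 6.18
position: [0.4813, 0.0038, 0.0869]
ee_rot: [0.664, 0.748, 0.0, 0.0]
ft_force: [0.3, -0.6, 2.1]
grip_width: -0.001
```

Request:
arm_command(targets="0 0 0.5 0 0 0; 0 0 0 0 0 0")

```text
clock: 6.42
position: [0.4814, 0.0039, 0.0867]
ee_rot: [0.664, 0.748, 0.0, 0.0]
ft_force: [-2.6, 0.1, 7.0]
grip_width: 0.0
```

Request:
arm_command(targets="0 0 0.3 0 0 0; -2 0 0 0 0 0")

```text
clock: 6.68
position: [0.4816, 0.0027, 0.0867]
ee_rot: [0.664, 0.748, 0.0, -0.0]
ft_force: [-5.1, 3.3, 12.8]
grip_width: 0.0
```

Request:
arm_command(targets="-3 0 0 0 0 0; -3 0 0 0 0 0")

```text
clock: 6.92
position: [0.4823, -0.003, 0.0868]
ee_rot: [0.663, 0.748, 0.0, -0.0]
ft_force: [-5.3, 3.5, 12.7]
grip_width: 0.001
```

Request:
arm_command(targets="-3 -0.4 -0.1 0 0 0; -3 0 0 0 0 0")

```text
clock: 7.18
position: [0.483, -0.0089, 0.0869]
ee_rot: [0.663, 0.748, 0.001, 0.0]
ft_force: [-2.0, 4.7, 9.6]
grip_width: -0.0
```

Request:
arm_command(targets="-3 -0.2 0 0 0 0")

```text
clock: 7.3
position: [0.4833, -0.012, 0.0869]
ee_rot: [0.663, 0.748, 0.001, 0.0]
ft_force: [-1.2, 3.9, 8.6]
grip_width: -0.001
```

```bash
python3 - <<'E'
from h import *
o=manip.get_obs();print(o["clock"],o["position"],o["ft_force"]); 
p=manip.camera("wrist");save(p,"w3.png",(240,150,440,330),4)
E
```

```text
7.3 [ 0.48333545 -0.01195023  0.08690873] [-1.16506438  3.93339744  8.58089574]
```

View pics/w3.png

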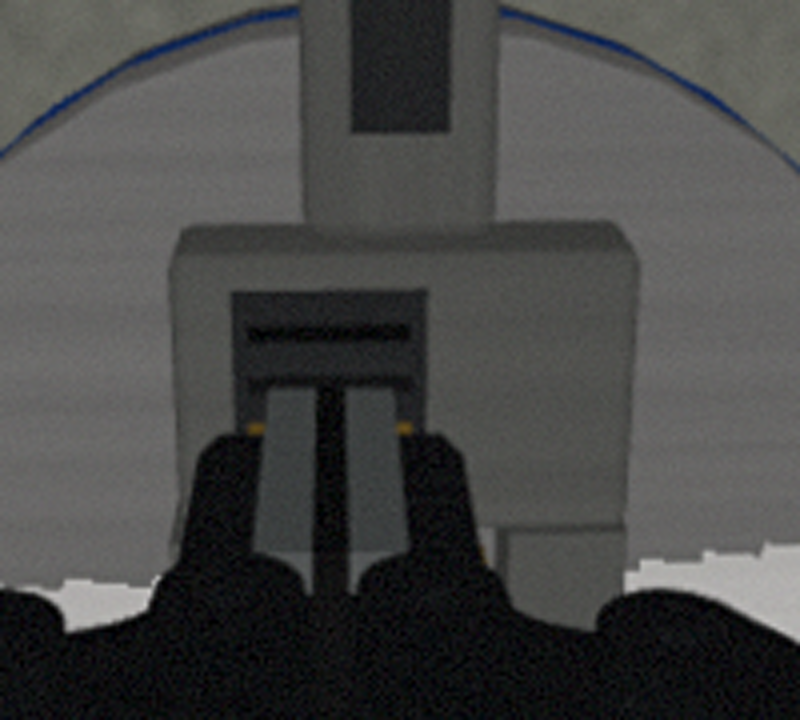

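Request:
arm_command(targets="0 0 -3 0 0 0; 9 0.2 0 0 0 0; 9 0.2 0 0 0 0; 0 0 2.5 0 0 0; 0 0 0.5 0 0 0")

```text
clock: 7.98
position: [0.4809, 0.0055, 0.0861]
ee_rot: [0.664, 0.748, 0.0, -0.0]
ft_force: [-1.5, 3.9, 5.3]
grip_width: -0.002
```

Request:
arm_command(targets="0 0 0 0 0 0")

```text
clock: 8.1
position: [0.4809, 0.0054, 0.0862]
ee_rot: [0.664, 0.748, 0.0, -0.0]
ft_force: [-1.5, 4.6, 3.1]
grip_width: -0.002
```

Request:
arm_command(targets="-3 0 0 0 0 0; -3 0 0 0 0 0")

```text
clock: 8.35
position: [0.4819, -0.0005, 0.0867]
ee_rot: [0.664, 0.748, 0.0, 0.0]
ft_force: [-3.9, 5.4, 12.7]
grip_width: -0.001
```

Request:
arm_command(targets="-3 0 0 0 0 0; -3 0 0 0 0 0")

```text
clock: 8.6
position: [0.483, -0.007, 0.0869]
ee_rot: [0.664, 0.748, 0.0, 0.0]
ft_force: [-1.5, 4.4, 10.2]
grip_width: 0.001
```

Request:
arm_command(targets="-3 0 0 0 0 0; -2.5 0 0 0 0 0")

```text
clock: 8.85
position: [0.4837, -0.0125, 0.0869]
ee_rot: [0.664, 0.748, 0.001, 0.001]
ft_force: [-1.6, 4.4, 9.5]
grip_width: 0.002
```

Request:
arm_command(targets="0 0 -3 0 0 0; 8.5 0.1 0 0 0 0; 8.5 0.1 0 0 0 0; 0 0 2.5 0 0 0; 0 0 0.5 0 0 0")

```text
clock: 9.48
position: [0.4809, 0.0044, 0.0858]
ee_rot: [0.664, 0.748, -0.0, -0.0]
ft_force: [0.1, 1.4, 0.9]
grip_width: -0.002
```

Request:
arm_command(targets="-3 0 0 0 0 0; -3 0 0 0 0 0")

```text
clock: 9.72
position: [0.4819, -0.0005, 0.0867]
ee_rot: [0.663, 0.748, 0.0, -0.0]
ft_force: [-4.9, 5.4, 12.4]
grip_width: -0.001
```

Request:
arm_command(targets="-3 0 0 0 0 0; -3 0 0 0 0 0")

```text
clock: 9.98
position: [0.4828, -0.007, 0.0869]
ee_rot: [0.664, 0.748, 0.0, -0.0]
ft_force: [-3.8, 4.6, 10.8]
grip_width: 0.001
```

Request:
arm_command(targets="-3 0 0 0 0 0; -3 0 0 0 0 0")

```text
clock: 10.22
position: [0.4835, -0.0129, 0.0868]
ee_rot: [0.664, 0.748, 0.0, -0.0]
ft_force: [-3.3, 5.3, 9.5]
grip_width: 0.002
```

Request:
arm_command(targets="0 0 -10 0 0 0; 20 0 -20 0 0 0; 30 0 -20 0 0 0; 0 0 0 0 0 0; 0 0 0 0 0 0")

```text
clock: 10.85
position: [0.4773, 0.0352, 0.136]
ee_rot: [0.664, 0.748, -0.0, 0.0]
ft_force: [0.1, 0.9, -0.0]
grip_width: -0.003
```

```bash
python3 - <<'E'
from h import *
o=manip.get_obs();print(o["clock"],o["position"],o["ft_force"]); 
p=manip.camera("wrist");save(p,"w4.png")
p=manip.camera("side");save(p,"s4.png",(300,150,440,270),5)
E
```

```text
10.85 [0.47731575 0.03519118 0.13600971] [ 0.10171733  0.9080942  -0.00151451]
```

View pics/w4.png

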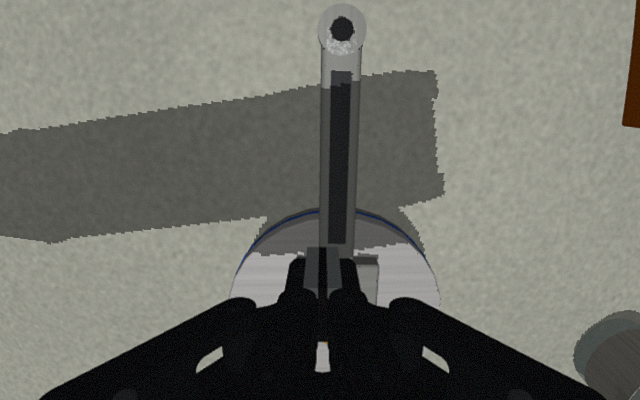

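View pics/s4.png

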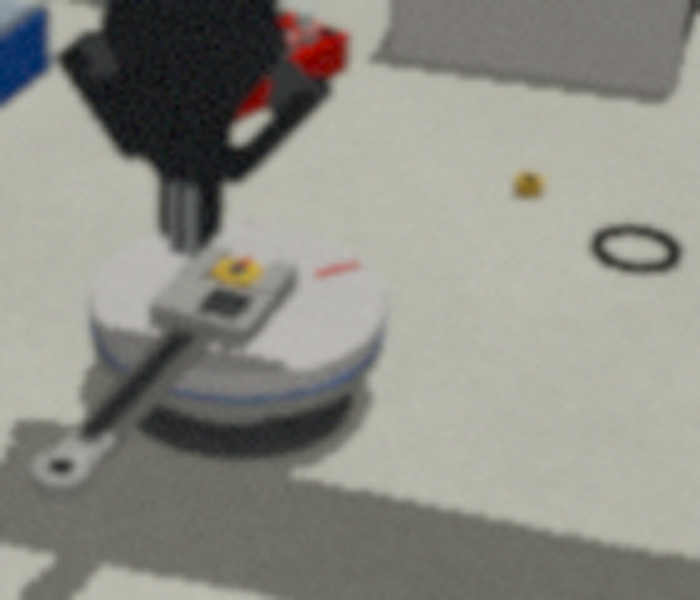

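Request:
arm_command(targets="-40 0 -10 0 0 0; -50 0 0 0 0 0; -20 0 0 0 0 0; 0 0 0 0 0 0; 0 0 0 0 0 0")

```text
clock: 11.58
position: [0.4902, -0.0717, 0.1459]
ee_rot: [0.663, 0.748, 0.0, -0.0]
ft_force: [0.5, -0.6, 0.1]
grip_width: 0.001
```

```bash
python3 - <<'E'
from h import *
o=manip.get_obs();print(o["clock"],o["position"],o["ft_force"]); 
p=manip.camera("wrist");save(p,"w5.png",(220,20,420,170),4)
E
```

```text
11.575 [ 0.49020407 -0.07166609  0.14588232] [ 0.52280395 -0.62725416  0.06722452]
```

View pics/w5.png

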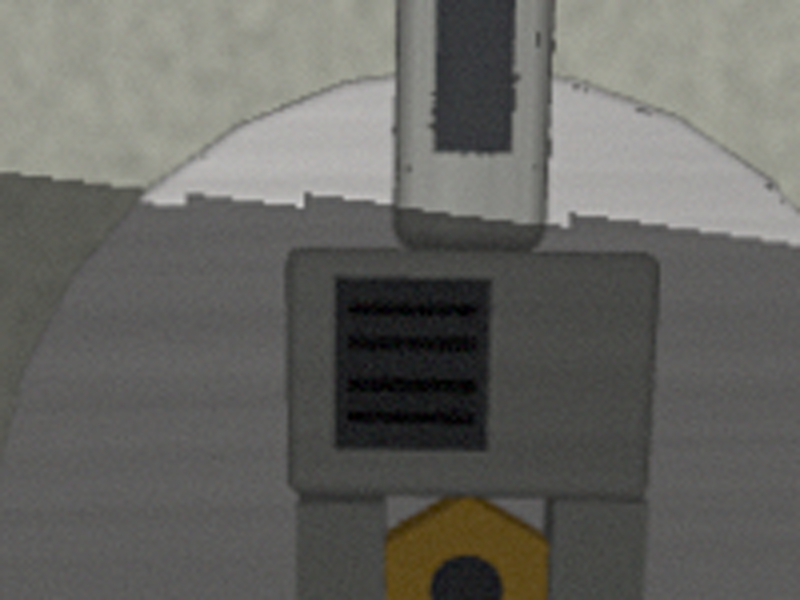

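```bash
python3 - <<'E'
from h import *
p=manip.camera("wrist");b=(220,20);s=4
t,yaw=fit(p,b,s,[(288,250),(658,252),(646,497),(292,497)])
q=ray(p,[(b[0]+a/s,b[1]+c/s) for a,c in [(386,530),(553,520),(387,560),(548,560),(467,580)]],.074)
Rz=np.array([[np.cos(yaw),-np.sin(yaw)],[np.sin(yaw),np.cos(yaw)]])
print(((q[:,:2]-t)@Rz*1000).round(1))
w2=Rz@[-.036,-.008]+t
d=Rz[:,0]
plan([*(w2-d*0.008),0.100],yaw+np.pi,3)
E
```

```text
origin [ 0.49487037 -0.0426803 ] yaw -1.4522837837916442 res mm [[0.8, -0.2], [-0.6, -0.4], [-0.9, 0.3], [0.7, 0.3]] worm [ 0.48267001 -0.0078787 ] handle [0.47772625 0.10130261]
[[-12.4 -12.1]
 [-14.   12.2]
 [ -8.  -12. ]
 [ -8.1  11.7]
 [ -5.   -0.2]]
24.0 0.0 15.4 -0.000 -0.000 0.001; 24.0 0.0 15.4 -0.000 -0.000 0.001; 24.0 -0.0 15.4 -0.000 -0.000 0.001
```

Request:
arm_command(targets="24 0 15.5 0 0 0; 24 0 15.5 0 0 0; 24 0 15 0 0 0; 0 0 0 0 0 0")

```text
clock: 12.18
position: [0.4808, 0.0012, 0.0994]
ee_rot: [0.662, 0.749, -0.0, -0.001]
ft_force: [0.4, -0.6, -0.3]
grip_width: -0.002
```

Request:
arm_command(targets="0 0 8 0 0 0; 0 0 3 0 0 0; 0 0 1 0 0 0; 0 0 0 0 0 0")

```text
clock: 12.68
position: [0.4819, -0.0019, 0.0882]
ee_rot: [0.664, 0.748, 0.0, 0.0]
ft_force: [-0.6, 0.4, -0.1]
grip_width: -0.001
```

Request:
arm_command(targets="2 0 1 0 0 0; 0 0 0.7 0 0 0; 0 0 0 0 0 0")

```text
clock: 13.05
position: [0.4818, 0.0006, 0.0869]
ee_rot: [0.664, 0.748, 0.0, 0.0]
ft_force: [-1.5, 0.8, 5.2]
grip_width: 0.005
```

Request:
arm_command(targets="-2 -0.1 0.3 0 0 0; -2 0 0 0 0 0")

```text
clock: 13.3
position: [0.4822, -0.0025, 0.0869]
ee_rot: [0.663, 0.748, 0.0, -0.0]
ft_force: [-4.0, 3.4, 11.1]
grip_width: 0.004
```

Request:
arm_command(targets="-2.5 0 0 0 0 0; -2.5 0 0 0 0 0")

```text
clock: 13.55
position: [0.4827, -0.0074, 0.0869]
ee_rot: [0.663, 0.748, 0.0, -0.0]
ft_force: [-4.6, 4.9, 11.0]
grip_width: 0.001
```

Request:
arm_command(targets="-2.5 0 0 0 0 0; -2.5 0 0 0 0 0")

```text
clock: 13.8
position: [0.4833, -0.0121, 0.0869]
ee_rot: [0.663, 0.748, 0.001, -0.0]
ft_force: [-4.7, 4.8, 10.2]
grip_width: -0.001
```

Request:
arm_command(targets="-2 0 0 0 0 0")

```text
clock: 13.92
position: [0.4835, -0.0139, 0.0869]
ee_rot: [0.663, 0.748, 0.001, -0.0]
ft_force: [-4.6, 5.5, 11.7]
grip_width: 0.002
```

Request:
arm_command(targets="0 0 -3 0 0 0; 7.5 -0.4 0 0 0 0; 7.5 0 0 0 0 0; 0 0 2.5 0 0 0; 0 0 0.5 0 0 0")

```text
clock: 14.55
position: [0.4814, 0.0004, 0.0866]
ee_rot: [0.663, 0.748, 0.0, -0.0]
ft_force: [-5.4, 3.4, 13.8]
grip_width: 0.0
```

Request:
arm_command(targets="-2 0 0 0 0 0; -2 0 0 0 0 0")

```text
clock: 14.8
position: [0.4818, -0.0035, 0.0868]
ee_rot: [0.663, 0.748, 0.0, -0.0]
ft_force: [-5.3, 5.5, 13.4]
grip_width: -0.004
```

Request:
arm_command(targets="-2.5 0 0 0 0 0; -2.5 0 0 0 0 0")

```text
clock: 15.05
position: [0.4822, -0.0079, 0.0868]
ee_rot: [0.663, 0.748, 0.0, -0.001]
ft_force: [-6.9, 6.7, 13.9]
grip_width: -0.0
```

Request:
arm_command(targets="-2.5 0 0 0 0 0; -2.5 0 0 0 0 0")

```text
clock: 15.3
position: [0.4832, -0.0127, 0.0868]
ee_rot: [0.663, 0.748, 0.001, -0.0]
ft_force: [-2.5, 6.9, 10.3]
grip_width: -0.001
```

Request:
arm_command(targets="0 0 -10 0 0 0; -20 0 -20 0 0 0; -40 0 -28 0 0 0; 0 0 0 0 0 0; 0 0 0 0 0 0")

```text
clock: 15.92
position: [0.4898, -0.074, 0.1439]
ee_rot: [0.664, 0.748, -0.0, -0.0]
ft_force: [-0.9, 0.5, -0.9]
grip_width: 0.002
```

```bash
python3 - <<'E'
from h import *
o=manip.get_obs();print(o["clock"],o["position"],o["ft_force"]); 
p=manip.camera("wrist");save(p,"w6.png",(220,20,420,170),4)
E
```

```text
15.925 [ 0.48975967 -0.07399904  0.14394889] [-0.87967133  0.47423968 -0.86555184]
```

View pics/w6.png

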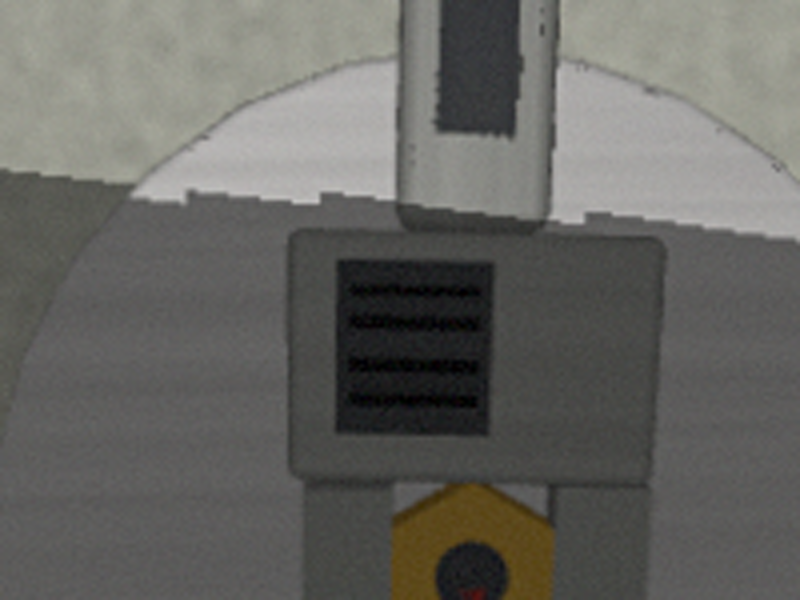

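```bash
python3 - <<'E'
from h import *
p=manip.camera("wrist");b=(220,20);s=4
t,yaw=fit(p,b,s,[(288,230),(665,238),(651,485),(290,478)])
Rz=np.array([[np.cos(yaw),-np.sin(yaw)],[np.sin(yaw),np.cos(yaw)]])
q=ray(p,[(b[0]+a/s,b[1]+c/s) for a,c in [(394,530),(553,530),(472,575)]],.074);print(((q[:,:2]-t)@Rz*1000).round(1))
w2=Rz@[-.036,-.008]+t
d=Rz[:,0]
plan([*(w2-d*0.008),0.0882],yaw+np.pi,4)
E
```

```text
origin [ 0.49364234 -0.04237227] yaw -1.467939392763 res mm [[0.6, -0.4], [-0.6, -0.6], [-0.6, 0.4], [0.6, 0.6]] worm [ 0.4819883  -0.00738394] handle [0.47875437 0.10186139]
[[-10.3 -10.8]
 [-10.7  12.1]
 [ -3.9   0.6]]
18.6 0.2 13.8 -0.000 -0.000 0.004; 18.6 0.1 13.8 -0.000 -0.000 0.004; 18.6 -0.0 13.8 -0.000 -0.000 0.004; 18.6 -0.1 13.8 -0.000 -0.000 0.004
```

Request:
arm_command(targets="20 0 13 0 0 0.004; 20 0 13 0 0 0.004; 19 0 13 0 0 0.004; 17.5 0 14 0 0 0.004; 0 0 0 0 0 0")

```text
clock: 16.65
position: [0.4801, 0.0037, 0.09]
ee_rot: [0.668, 0.744, -0.001, -0.001]
ft_force: [0.5, 0.8, -0.2]
grip_width: 0.002
```

Request:
arm_command(targets="0 0 0 0 0 0")

```text
clock: 16.77
position: [0.4814, 0.0015, 0.0913]
ee_rot: [0.67, 0.743, -0.0, 0.0]
ft_force: [0.6, -0.3, -0.4]
grip_width: 0.0
```

Request:
arm_command(targets="0 0 3.5 0 0 0; 0 0 0.8 0 0 0; 0 0 0 0 0 0")

```text
clock: 17.15
position: [0.4815, 0.0016, 0.087]
ee_rot: [0.67, 0.742, 0.0, 0.0]
ft_force: [-0.2, 1.4, 1.2]
grip_width: -0.002
```

Request:
arm_command(targets="0 0 0.6 0 0 0; 0 0 0 0 0 0")

```text
clock: 17.4
position: [0.4815, 0.002, 0.0866]
ee_rot: [0.67, 0.743, 0.0, 0.0]
ft_force: [-1.6, 1.0, 5.5]
grip_width: 0.002
```

Request:
arm_command(targets="-2 -0.1 0.4 0 0 0; -2 0 0.2 0 0 0")

```text
clock: 17.65
position: [0.4819, -0.0006, 0.0866]
ee_rot: [0.669, 0.743, 0.001, -0.0]
ft_force: [-6.8, 5.6, 18.0]
grip_width: -0.001
```

Request:
arm_command(targets="-2.5 0 0 0 0 0; -2.5 0 0 0 0 0")

```text
clock: 17.9
position: [0.4823, -0.0054, 0.0867]
ee_rot: [0.669, 0.743, 0.001, -0.0]
ft_force: [-6.8, 7.1, 17.7]
grip_width: 0.002
```

Request:
arm_command(targets="-2.5 -0.1 0 0 0 0; -2.5 -0.1 0 0 0 0")

```text
clock: 18.15
position: [0.4827, -0.0097, 0.0867]
ee_rot: [0.669, 0.743, 0.001, -0.001]
ft_force: [-6.8, 8.9, 16.1]
grip_width: -0.001
```

Request:
arm_command(targets="0 0 -4 0 0 0; 0 0 -40 0 0 0; 0 0 -10 0 0 0; 0 0 0 0 0 0")

```text
clock: 18.65
position: [0.4828, -0.0124, 0.1399]
ee_rot: [0.67, 0.742, 0.0, 0.001]
ft_force: [0.2, -0.8, -0.7]
grip_width: -0.001
```

```bash
python3 - <<'E'
from h import *
plan([0.479,0.1019,0.12],1.674,4)
E
```

```text
28.5 2.0 4.9 0.000 0.000 -0.000; 28.5 2.0 4.9 0.000 0.000 -0.000; 28.5 2.0 5.0 0.000 0.000 -0.000; 28.5 2.0 5.0 0.000 0.000 -0.000
```

Request:
arm_command(targets="28.5 2 5 0 0 0; 28.5 2 5 0 0 0; 28.5 2 5 0 0 0; 28.5 2 5 0 0 0; 0 0 0 0 0 0", grip=36)

```text
clock: 19.27
position: [0.4775, 0.1041, 0.1182]
ee_rot: [0.668, 0.744, -0.0, -0.001]
ft_force: [-0.2, -0.9, -0.2]
grip_width: 0.422
```

Request:
arm_command(targets="0 0 0 0 0 0")

```text
clock: 19.4
position: [0.4784, 0.1013, 0.1188]
ee_rot: [0.67, 0.742, -0.001, -0.0]
ft_force: [0.3, 0.2, 0.4]
grip_width: 0.421
```

```bash
python3 - <<'E'
from h import *
o=manip.get_obs();print(o["clock"],o["position"],o["ft_force"],o["grip_width"])
p=manip.camera("wrist");save(p,"w7.png")
plan([0.479,0.1019,0.062],1.674,3)
E
```

```text
19.4 [0.47836292 0.10128952 0.11880853] [0.29602837 0.21458868 0.39395986] 0.4211100089327868
0.3 0.2 19.0 -0.000 0.000 -0.000; 0.3 0.2 19.0 -0.000 0.000 -0.000; 0.3 0.2 19.0 -0.000 0.000 -0.000
```

View pics/w7.png

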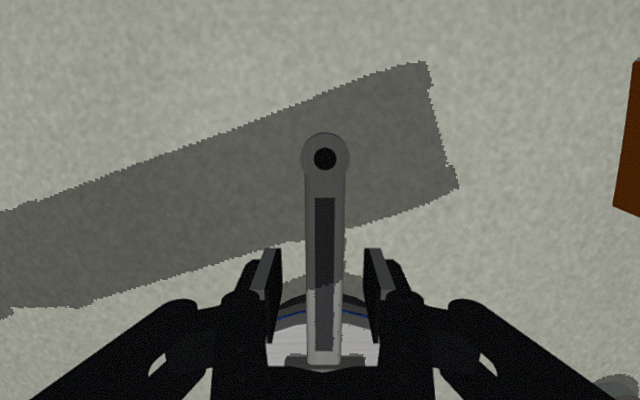

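Request:
arm_command(targets="0 0 19 0 0 0; 0 0 19 0 0 0; 0 0 19 0 0 0; 0 0 0 0 0 0; 0 3 0 0 0 0")

```text
clock: 20.08
position: [0.4818, 0.1026, 0.0627]
ee_rot: [0.67, 0.743, 0.0, -0.0]
ft_force: [0.2, -0.1, -0.3]
grip_width: 0.42
```

Request:
arm_command(targets="0 2 0 0 0 0; 0 2 0 0 0 0")

```text
clock: 20.32
position: [0.4863, 0.1029, 0.0631]
ee_rot: [0.67, 0.743, 0.0, 0.0]
ft_force: [1.0, 0.4, -1.6]
grip_width: 0.418
```

Request:
arm_command(targets="0 1 0 0 0 0; 0 0 0 0 0 0")

```text
clock: 20.58
position: [0.4866, 0.103, 0.0626]
ee_rot: [0.67, 0.743, -0.0, -0.0]
ft_force: [-1.2, 0.6, 0.1]
grip_width: 0.423
```

Request:
arm_command(targets="0 2.8 0 0 0 0.02; 0 2.8 0 0 0 0.02; 0 2.8 0 0 0 0.02")

```text
clock: 20.95
position: [0.4943, 0.1032, 0.0623]
ee_rot: [0.692, 0.722, -0.001, -0.0]
ft_force: [-4.9, -2.5, 3.0]
grip_width: 0.42
```

Request:
arm_command(targets="-0.1 4.2 0 0 0 0.03; -0.1 4.2 0 0 0 0.03; -0.1 4.2 0 0 0 0.03")

```text
clock: 21.32
position: [0.507, 0.1029, 0.0622]
ee_rot: [0.724, 0.69, -0.001, -0.0]
ft_force: [-5.8, -1.6, 1.9]
grip_width: 0.423
```

Request:
arm_command(targets="-0.1 4.2 0 0 0 0.03; -0.1 4.2 0 0 0 0.03; -0.1 4.2 0 0 0 0.03; -0.1 4.2 0 0 0 0.03; -0.1 4.2 0 0 0 0.03")

```text
clock: 21.95
position: [0.5277, 0.1001, 0.0621]
ee_rot: [0.774, 0.633, -0.001, -0.0]
ft_force: [-5.5, -2.4, 0.9]
grip_width: 0.424
```

Request:
arm_command(targets="-0.1 4.2 0 0 0 0.03; -0.1 4.2 0 0 0 0.03; -0.1 4.2 0 0 0 0.03; -0.1 4.2 0 0 0 0.03; -0.1 4.2 0 0 0 0.03")

```text
clock: 22.58
position: [0.5478, 0.0944, 0.062]
ee_rot: [0.819, 0.574, -0.001, -0.0]
ft_force: [-5.1, -1.9, 0.3]
grip_width: 0.424
```

```bash
python3 - <<'E'
from h import *
o=manip.get_obs();print(o["clock"],o["position"],o["ft_force"])
q=o["ee_rot"];print("yaw",2*np.arctan2(q[1],q[0]), np.arctan2(o["position"][1]+.0385,o["position"][0]-.4938),np.hypot(o["position"][1]+.0385,o["position"][0]-.4938))
p=manip.camera("wrist");save(p,"w8.png")
p=manip.camera("top");save(p,"t8.png",(250,170,400,270),5)
E
```

```text
22.575 [0.54781538 0.0944188  0.06201081] [-5.14103472 -1.94733562  0.28857545]
yaw 1.2220567035053393 1.18480314060442 0.14347497722905458
```

View pics/w8.png

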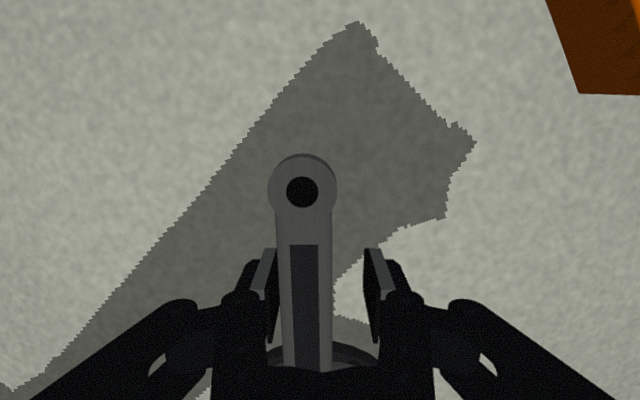

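View pics/t8.png

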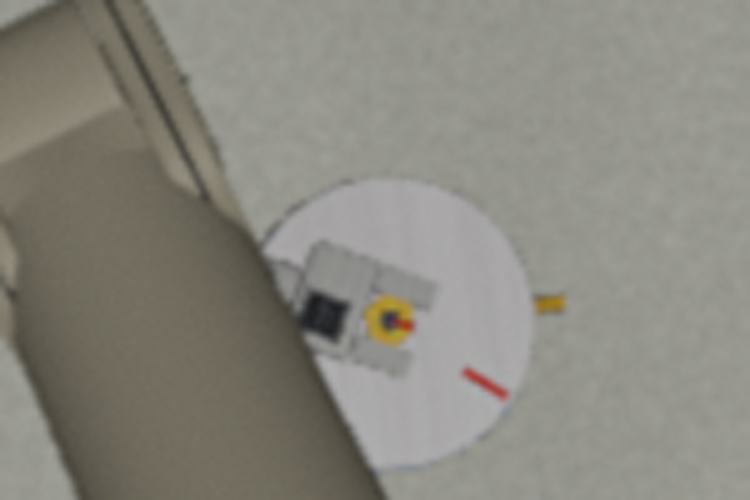

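Request:
arm_command(targets="-0.1 4.2 0 0 0 0.03; -0.1 4.2 0 0 0 0.03; -0.1 4.2 0 0 0 0.03; -0.1 4.2 0 0 0 0.03; 0 0 0 0 0 0")

```text
clock: 23.3
position: [0.5645, 0.0882, 0.0627]
ee_rot: [0.852, 0.524, 0.0, 0.0]
ft_force: [-2.2, 0.3, -1.5]
grip_width: 0.417
```

```bash
python3 - <<'E'
from h import *
o=manip.get_obs();print(o["clock"],o["position"],o["ft_force"])
q=o["ee_rot"];print("yaw",2*np.arctan2(q[1],q[0]))
p=manip.camera("top");save(p,"t9.png",(280,190,380,270),8)
E
```

```text
23.3 [0.5645033  0.08816015 0.06268537] [-2.18190244  0.25636318 -1.47719682]
yaw 1.102984522864456
```

View pics/t9.png

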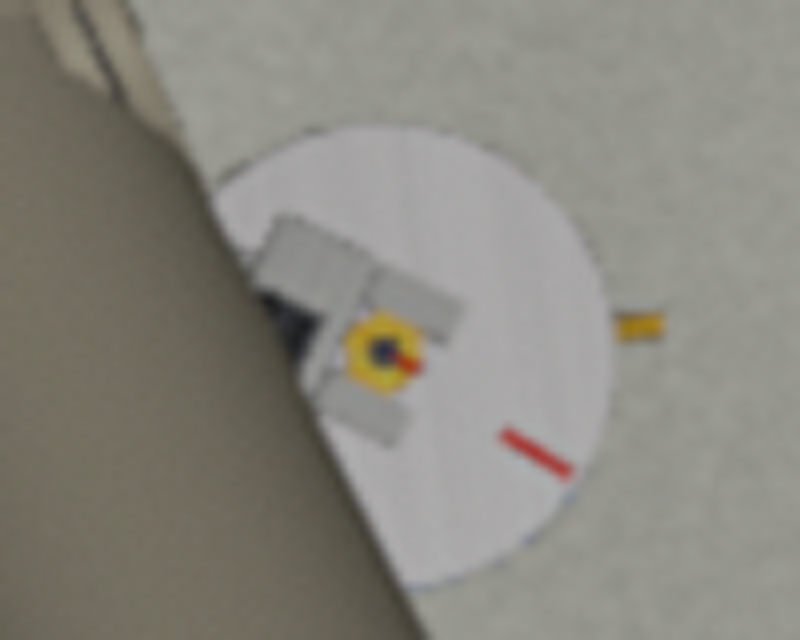

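Request:
arm_command(targets="-0.1 4.2 0 0 0 0.03; -0.1 3.5 0 0 0 0.025; 0 0 0 0 0 0")

```text
clock: 23.72
position: [0.5712, 0.0844, 0.0627]
ee_rot: [0.866, 0.5, 0.0, 0.0]
ft_force: [-1.5, -0.3, -0.2]
grip_width: 0.421
```

Request:
arm_command(targets="0 -7 0 0 0 0; 0 0 -30 0 0 0; 0 0 -50 0 0 0; -60 0 -10 0 0 0; -60 0 0 0 0 0")

```text
clock: 24.35
position: [0.5051, -0.0168, 0.1541]
ee_rot: [0.865, 0.501, 0.002, 0.001]
ft_force: [-0.3, -1.6, -0.1]
grip_width: 0.42
```

Request:
arm_command(targets="-60 0 0 0 0 0; -20 0 0 0 0 0; 0 0 0 0 0 0; 0 0 0 0 0 0")

```text
clock: 24.85
position: [0.4656, -0.0844, 0.1529]
ee_rot: [0.865, 0.501, 0.001, 0.0]
ft_force: [0.7, -0.0, 0.3]
grip_width: 0.419
```

```bash
python3 - <<'E'
from h import *
o=manip.get_obs();print(o["clock"],o["position"],o["ft_force"])
p=manip.camera("wrist");save(p,"w10.png")
E
```

```text
24.85 [ 0.46560528 -0.08437682  0.15294547] [ 0.6543954  -0.00429091  0.30279546]
```

View pics/w10.png

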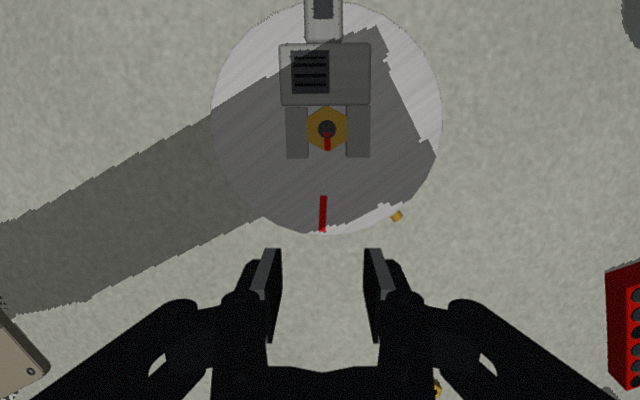

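```bash
cat >> h.py <<'E'
def marks(p,c=(0.4938,-0.0385)):
    hsv=cv2.cvtColor(p["frame"],cv2.COLOR_RGB2HSV); f=p["frame"].astype(int)
    m=((f[:,:,0]>90)&(f[:,:,1]<0.4*f[:,:,0])&(f[:,:,2]<0.4*f[:,:,0])).astype(np.uint8)
    n,l,st,ce=cv2.connectedComponentsWithStats(m)
    for i in range(1,n):
        if st[i,4]<8: continue
        ys,xs=np.nonzero(l==i); uv=np.c_[xs,ys]
        for z in (.06,.074):
            P=ray(p,uv,z)[:,:2]; r=np.hypot(*(P-c).T)
            if np.hypot(*(P.mean(0)-c))>.08: continue
            v=np.linalg.svd(P-P.mean(0))[2][0]; d=P.mean(0)-c
            if v@d<0:v=-v
            print(i,st[i,4],"z",z,"mean",P.mean(0).round(4),"r",r.min().round(4),r.max().round(4),"dir from c",np.arctan2(d[1],d[0]).round(4),"axis",np.arctan2(v[1],v[0]).round(4))
E
python3 - <<'E'
from h import *
p=manip.camera("wrist"); marks(p)
save(p,"w10c.png",(260,30,400,240),3.5 if 0 else 3)
E
```

```text
1 11 z 0.06 mean [ 0.4919 -0.0435] r 0.0044 0.0066 dir from c -1.9325 axis -0.9996
1 11 z 0.074 mean [ 0.4925 -0.0421] r 0.0029 0.005 dir from c -1.9202 axis -0.9996
2 8 z 0.06 mean [ 0.4906 -0.0467] r 0.0082 0.0097 dir from c -1.9455 axis -0.6238
2 8 z 0.074 mean [ 0.4912 -0.0451] r 0.0065 0.0079 dir from c -1.941 axis -0.6238
27 22 z 0.06 mean [ 0.4571 -0.0979] r 0.0681 0.0711 dir from c -2.1243 axis -3.058
27 22 z 0.074 mean [ 0.4598 -0.0931] r 0.0627 0.0655 dir from c -2.1272 axis -3.058
```

View pics/w10c.png

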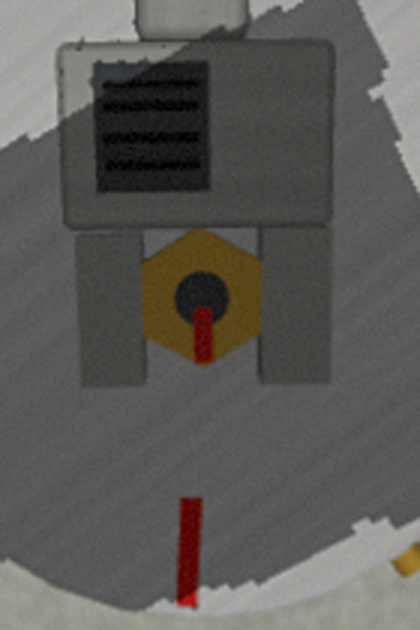

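```bash
sed -i 's/f\[:,:,0\]>90/f[:,:,0]>55/' h.py; python3 - <<'E'
from h import *
p=manip.camera("wrist"); 
f=p["frame"].astype(int)
sub=((f[:,:,0]-f[:,:,2]>25)).astype(np.uint8); sub[:100]=0;sub[155:]=0;sub[:,:300]=0;sub[:,355:]=0
c=max(cv2.findContours(sub,cv2.RETR_EXTERNAL,cv2.CHAIN_APPROX_NONE)[0],key=cv2.contourArea)
h=cv2.convexHull(c).reshape(-1,2).astype(float); P=ray(p,h,.074)[:,:2]
# fit hex: centre, angle
from scipy.optimize import least_squares
D=ray(p,c.reshape(-1,2).astype(float),.074)[:,:2]
def res(x):
    a=x[2]+np.pi/6+np.arange(6)*np.pi/3; n=np.c_[np.cos(a),np.sin(a)]
    return ((D-x[:2])@n.T).max(1)-x[3]
for a0 in (-2.3,-2.1,-1.9):
    s=least_squares(res,[.494,-.0385,a0,.012],x_scale=[.001,.001,.05,.001],loss='soft_l1',f_scale=.0005); print(s.x,s.cost)
print(-2.118)
marks(p,s.x[:2]);marks(p,(.4936,-.0387))
E
```

```text
[ 0.49394379 -0.03924327 -2.041423    0.0117395 ] 3.6271388277057096e-06
[ 0.49394379 -0.03924327 -2.04142299  0.0117395 ] 3.6271388277056177e-06
[ 0.49394379 -0.03924327 -2.04142299  0.0117395 ] 3.6271388277056105e-06
-2.118
1 92 z 0.06 mean [ 0.4896 -0.0478] r 0.0032 0.0147 dir from c -2.0453 axis -2.0363
1 92 z 0.074 mean [ 0.4903 -0.0461] r 0.0019 0.0125 dir from c -2.0608 axis -2.0363
2 228 z 0.06 mean [ 0.4631 -0.088 ] r 0.0454 0.0706 dir from c -2.1356 axis -2.1358
2 228 z 0.074 mean [ 0.4654 -0.0838] r 0.0414 0.065 dir from c -2.14 axis -2.1358
1 92 z 0.06 mean [ 0.4896 -0.0478] r 0.0035 0.015 dir from c -1.9895 axis -2.0363
1 92 z 0.074 mean [ 0.4903 -0.0461] r 0.0021 0.0129 dir from c -1.9916 axis -2.0363
2 228 z 0.06 mean [ 0.4631 -0.088 ] r 0.0457 0.0708 dir from c -2.1256 axis -2.1358
2 228 z 0.074 mean [ 0.4654 -0.0838] r 0.0417 0.0653 dir from c -2.1291 axis -2.1358
```

```bash
python3 - <<'E'
from h import *
p=manip.camera("wrist");b=(260,30);s=3
t,yaw=fit(p,b,s,[(57,43),(333,41),(332,226),(65,227)])
Rz=np.array([[np.cos(yaw),-np.sin(yaw)],[np.sin(yaw),np.cos(yaw)]])
pts=[(145,236),(147,384),(259,230),(260,382),(330,228),(330,382),(78,236),(82,384),(203,310),(205,362)]
q=ray(p,[(b[0]+a/s,b[1]+c/s) for a,c in pts],.074)[:,:2]
print(((q-t)@Rz*1000).round(1))
for i in range(0,10,2):
    v=q[i+1]-q[i];print(pts[i],np.arctan2(v[1],v[0]))
save(p,"w10d.png",(300,95,356,165),10)
E
```

```text
origin [ 0.49142098 -0.04248106] yaw -2.0801999836119083 res mm [[0.2, -0.6], [-1.1, -0.1], [-0.1, 0.5], [1.0, 0.3]] worm [ 0.50199234 -0.00715053] handle [0.5621312  0.08410908]
[[-15.8 -10.2]
 [ 13.4 -10.5]
 [-16.7  12. ]
 [ 13.2  12.4]
 [-17.   25.8]
 [ 13.3  26.5]
 [-16.  -23.3]
 [ 13.2 -23.6]
 [ -1.3   1. ]
 [  9.    1.3]]
(145, 236) -2.087189539603095
(259, 230) -2.0664017487964337
(330, 228) -2.0558121313072704
(78, 236) -2.0897265479970013
(203, 310) -2.0480551996908263
```

View pics/w10d.png

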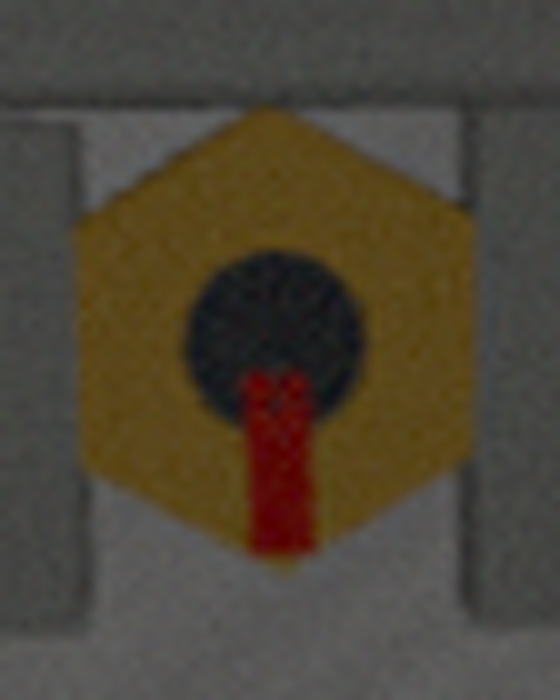

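```bash
python3 - <<'E'
from h import *
plan([0.5620,0.0845,0.12],1.06,5)
E
```

```text
38.9 -0.0 6.5 0.000 -0.000 -0.002; 38.9 0.0 6.5 0.000 -0.000 -0.002; 38.9 0.1 6.5 0.000 -0.000 -0.002; 38.9 0.2 6.5 0.000 -0.000 -0.002; 38.9 0.3 6.5 0.000 -0.000 -0.002
```

Request:
arm_command(targets="39 0 6.5 0 0 -0.002; 39 0 6.5 0 0 -0.002; 39 0 6.5 0 0 -0.002; 39 0 6.5 0 0 -0.002; 39 0 6.5 0 0 -0.002")

```text
clock: 25.68
position: [0.5621, 0.0858, 0.1197]
ee_rot: [0.863, 0.505, 0.0, -0.0]
ft_force: [0.2, -0.5, 0.9]
grip_width: 0.422
```

Request:
arm_command(targets="0 0 0 0 0 0; 0 0 0 0 0 0")

```text
clock: 25.92
position: [0.5613, 0.084, 0.1198]
ee_rot: [0.863, 0.505, -0.0, -0.0]
ft_force: [-0.3, -0.6, 1.0]
grip_width: 0.423
```

```bash
python3 - <<'E'
from h import *
o=manip.get_obs();print(o["clock"],o["position"],o["ft_force"])
p=manip.camera("wrist");save(p,"w11.png",(200,100,440,400),2)
plan([0.5620,0.0845,0.0625],1.06,3)
E
```

```text
25.925 [0.56131447 0.08402467 0.11978816] [-0.2500366  -0.6099352   1.04665922]
0.5 -0.0 19.2 0.000 0.000 -0.001; 0.4 -0.0 19.2 0.000 0.000 -0.001; 0.4 0.0 19.2 0.000 0.000 -0.001
```

View pics/w11.png

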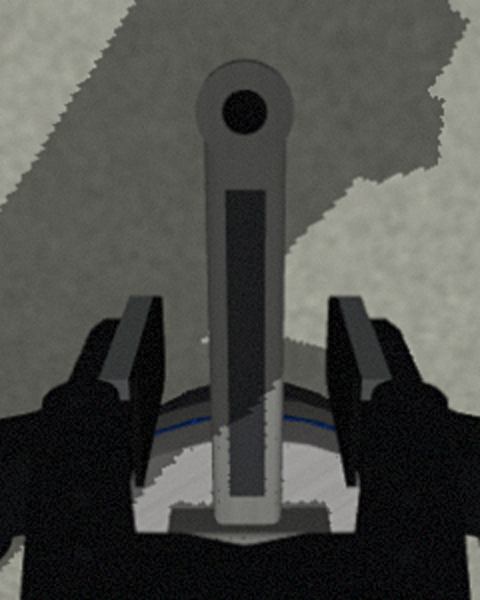

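Request:
arm_command(targets="0.5 0 19 0 0 0; 0.5 0 19 0 0 0; 0.5 0 19 0 0 0; 0 3 0 0 0 0; 0 3 0 0 0 0")

```text
clock: 26.6
position: [0.5679, 0.0823, 0.0633]
ee_rot: [0.863, 0.505, 0.0, 0.0]
ft_force: [-0.1, -1.0, -0.2]
grip_width: 0.425
```

Request:
arm_command(targets="0 1 0 0 0 0; 0 0 0 0 0 0")

```text
clock: 26.85
position: [0.5686, 0.082, 0.0635]
ee_rot: [0.863, 0.505, 0.0, 0.0]
ft_force: [-0.5, 1.1, 0.1]
grip_width: 0.425
```

Request:
arm_command(targets="0 1.4 0 0 0 0.01; 0 1.4 0 0 0 0.01")

```text
clock: 27.1
position: [0.5702, 0.0809, 0.0632]
ee_rot: [0.868, 0.496, -0.0, -0.0]
ft_force: [-6.2, 1.2, 2.8]
grip_width: 0.422
```

Request:
arm_command(targets="0 1.4 0 0 0 0.01; 0 1.4 0 0 0 0.01")

```text
clock: 27.35
position: [0.5726, 0.0795, 0.0632]
ee_rot: [0.873, 0.488, -0.001, -0.0]
ft_force: [-5.3, 1.3, 3.5]
grip_width: 0.422
```

Request:
arm_command(targets="0 1.4 0 0 0 0.01; 0 1.4 0 0 0 0.01; 0 1.4 0 0 0 0.01; 0 0 0 0 0 0")

```text
clock: 27.85
position: [0.5762, 0.077, 0.0631]
ee_rot: [0.88, 0.474, -0.0, -0.0]
ft_force: [-5.0, 2.2, 2.3]
grip_width: 0.425
```

Request:
arm_command(targets="0 -7 0 0 0 0; 0 0 -30 0 0 0; 0 0 -50 0 0 0; -60 0 -10 0 0 0; -60 0 0 0 0 0")

```text
clock: 28.48
position: [0.5049, -0.0204, 0.1543]
ee_rot: [0.88, 0.475, 0.001, 0.001]
ft_force: [-0.8, -0.9, -0.6]
grip_width: 0.421
```

Request:
arm_command(targets="-60 0 0 0 0 0; -20 0 0 0 0 0; 0 0 0 0 0 0; 0 0 0 0 0 0")

```text
clock: 28.98
position: [0.4616, -0.0855, 0.1534]
ee_rot: [0.88, 0.475, 0.0, 0.0]
ft_force: [-0.2, 0.5, -0.6]
grip_width: 0.422
```

```bash
cat >> h.py <<'E'
def nutfit(p,c0=(.4938,-.039),a0=-2.1):
    from scipy.optimize import least_squares
    u=proj(p,[[c0[0],c0[1],.074]])[0]
    f=p["frame"].astype(int)
    sub=((f[:,:,0]-f[:,:,2]>25)).astype(np.uint8); k=np.zeros_like(sub); cv2.circle(k,(int(u[0]),int(u[1])),28,1,-1); sub*=k
    c=max(cv2.findContours(sub,cv2.RETR_EXTERNAL,cv2.CHAIN_APPROX_NONE)[0],key=cv2.contourArea)
    D=ray(p,c.reshape(-1,2).astype(float),.074)[:,:2]
    def res(x):
        a=x[2]+np.pi/6+np.arange(6)*np.pi/3; n=np.c_[np.cos(a),np.sin(a)]
        return ((D-x[:2])@n.T).max(1)-x[3]
    s=least_squares(res,[*c0,a0,.012],x_scale=[.001,.001,.05,.001],loss='soft_l1',f_scale=.0005); print("hex",s.x)
    return s.x
E
python3 - <<'E'
from h import *
o=manip.get_obs();print(o["clock"],o["position"],o["ft_force"])
p=manip.camera("wrist");save(p,"w12.png",(260,30,400,240),3)
x=nutfit(p); marks(p,x[:2])
p=manip.camera("top");save(p,"t12.png",(280,190,380,270),8);x=nutfit(p); marks(p,x[:2])
E
```

```text
28.975 [ 0.46159109 -0.0854826   0.15338894] [-0.16111723  0.51981906 -0.60984061]
hex [ 0.49393445 -0.03931839 -2.10941679  0.01173108]
1 100 z 0.06 mean [ 0.4894 -0.0473] r 0.0035 0.0144 dir from c -2.0935 axis -2.1152
1 100 z 0.074 mean [ 0.4901 -0.0458] r 0.0022 0.0125 dir from c -2.1039 axis -2.1152
2 228 z 0.06 mean [ 0.4628 -0.0884] r 0.0455 0.0704 dir from c -2.1365 axis -2.1276
2 228 z 0.074 mean [ 0.4651 -0.0844] r 0.0417 0.0651 dir from c -2.1388 axis -2.1276
hex [ 0.49581202 -0.03828331 -2.08888563  0.0114382 ]
```

View pics/w12.png

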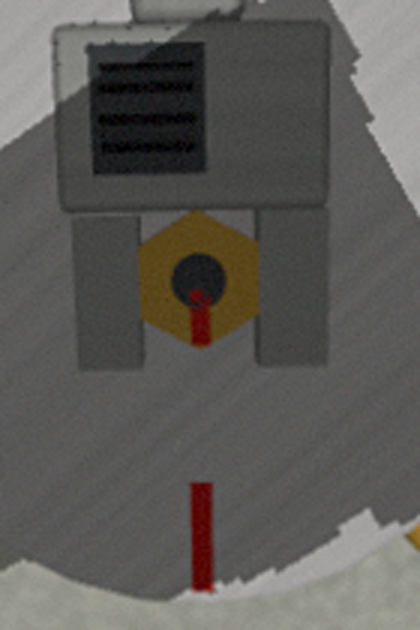

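View pics/t12.png

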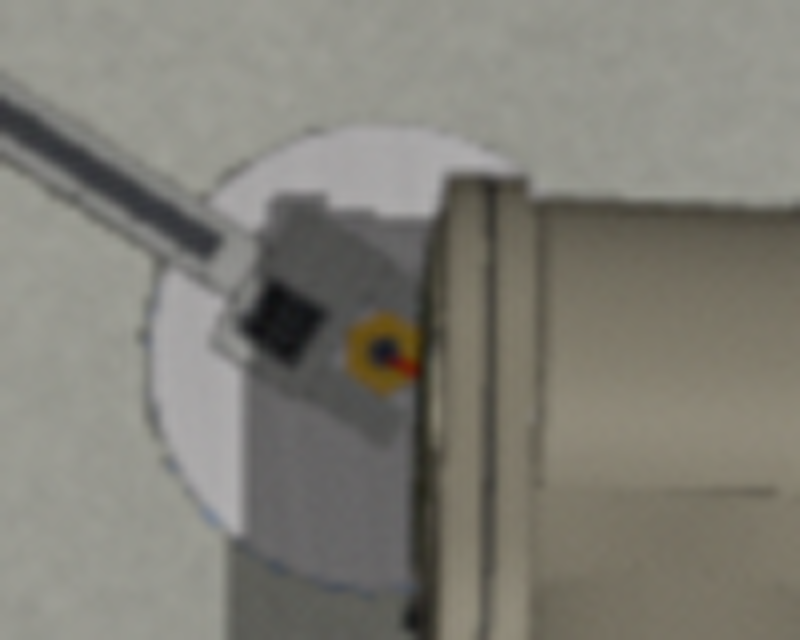

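Request:
arm_command(targets="50 0 0 0 0 0; 50 0 0 0 0 0; 50 0 5 0 0 0; 50 0 5 0 0 0; 0 0 0 0 0 0")

```text
clock: 29.7
position: [0.5713, 0.0864, 0.1423]
ee_rot: [0.879, 0.478, 0.0, -0.002]
ft_force: [-0.3, -0.0, 0.5]
grip_width: 0.42
```

Request:
arm_command(targets="0 0 30 0 0 0; 0 0 30 0 0 0; 0 0 20 0 0 0; 0 3 0 0 0 0; 0 0 0 0 0 0")

```text
clock: 30.32
position: [0.5743, 0.0789, 0.0642]
ee_rot: [0.88, 0.474, 0.001, 0.0]
ft_force: [-0.5, 0.3, 0.7]
grip_width: 0.426
```

Request:
arm_command(targets="0 2 0 0 0 0; 0 2 0 0 0 0; 0 0 0 0 0 0")

```text
clock: 30.7
position: [0.5767, 0.0775, 0.0636]
ee_rot: [0.88, 0.475, 0.0, -0.0]
ft_force: [-3.0, 3.8, 2.8]
grip_width: 0.423
```

Request:
arm_command(targets="0 1.4 0 0 0 0.01; 0 1.3 0 0 0 0.01; 0 0 0 0 0 0")

```text
clock: 31.08
position: [0.5787, 0.076, 0.0634]
ee_rot: [0.885, 0.466, -0.0, -0.0]
ft_force: [-3.7, 2.7, 3.6]
grip_width: 0.42
```

Request:
arm_command(targets="0 -7 0 0 0 0; 0 0 -30 0 0 0; 0 0 -50 0 0 0; -60 0 -10 0 0 0; -60 0 0 0 0 0")

```text
clock: 31.7
position: [0.505, -0.0208, 0.1542]
ee_rot: [0.885, 0.466, 0.001, 0.001]
ft_force: [-0.6, -1.6, -0.1]
grip_width: 0.422
```

Request:
arm_command(targets="-60 0 0 0 0 0; -20 0 0 0 0 0; 0 0 0 0 0 0; 0 0 0 0 0 0")

```text
clock: 32.2
position: [0.4605, -0.0848, 0.1533]
ee_rot: [0.885, 0.466, 0.0, 0.0]
ft_force: [-0.3, 0.9, -0.0]
grip_width: 0.423
```

```bash
python3 - <<'E'
from h import *
o=manip.get_obs();print(o["clock"],o["position"],o["ft_force"])
p=manip.camera("wrist");save(p,"w13.png",(260,30,400,240),3)
x=nutfit(p); marks(p,x[:2])
p=manip.camera("side");save(p,"s13.png")
E
```

```text
32.2 [ 0.46048679 -0.08478951  0.1533273 ] [-0.27796694  0.93972043 -0.01830995]
hex [ 0.49399185 -0.0393596  -2.12873527  0.01173293]
1 72 z 0.06 mean [ 0.4883 -0.0483] r 0.0067 0.0144 dir from c -2.1351 axis -2.1955
1 72 z 0.074 mean [ 0.4891 -0.0468] r 0.0053 0.0125 dir from c -2.1478 axis -2.1955
2 227 z 0.06 mean [ 0.463  -0.0881] r 0.0456 0.0706 dir from c -2.137 axis -2.1287
2 227 z 0.074 mean [ 0.4653 -0.0842] r 0.0417 0.0652 dir from c -2.1392 axis -2.1287
```

View pics/w13.png

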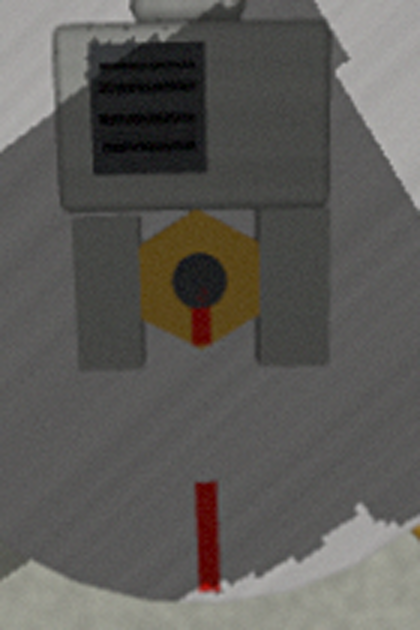

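View pics/s13.png

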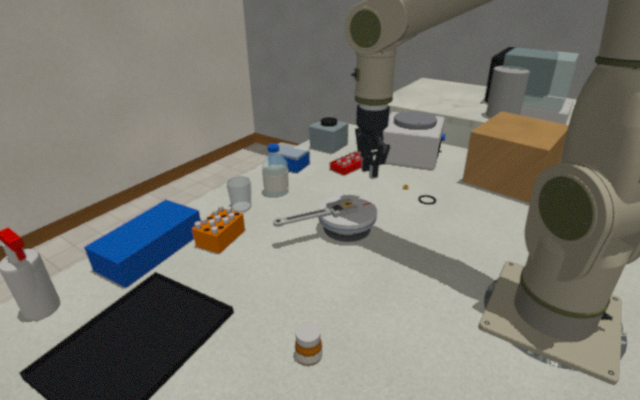

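```bash
python3 -c "
from workcell import manip
print(manip.hand_in())"
```

```text
the job is handed in; nothing more can be done
None
```

The jaw is closed snugly on the nut and the nut's red mark lines up with the lid's. I handed the job in at about 32 s, with the gripper clear of everything.

**Closing the jaw:** I rolled the worm closed in six light strokes, mostly at 8–14 N. The last stroke rose to about 18 N, above the light range but well under the 30 N damage limit. By then the tangential push had grown from about 3.5 N to 9 N and the finger was slipping, and the picture showed both jaws flush on the nut.

**Turning the nut:** I swung the handle clockwise with the open fingers straddling it, at about 5–6 N. Two small corrections followed, each after backing off to look at the marks.

**Last checks:**
- **Alignment:** the nut's hexagon fit points at -2.129 rad and the lid mark at about -2.13 to -2.137 rad, so they agree within about 0.01 rad. A direct fit of the nut's red mark in that last image disagreed (-2.196 rad), because part of the mark was lost in shadow. I trusted the hexagon fit and the picture instead.
- **Jaw fit:** the jaws look flush on both sides of the nut. Before the first correction, the wrench and nut directions measured differed by about 0.03 rad. I could not tell whether that was slight play or measurement error.
- **Bench:** in the last side view the wrench lies flat on the lid and nothing else looks moved. I judged this by eye and did not measure it.

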